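# Switch on the vacuum from in front of the splash screen

## Robot

A 7-joint arm with a two-finger parallel gripper is mounted at the origin on the work surface. World frame = base frame: x ahead of the robot, y to its left, z up, the work surface at z = 0. Lengths are in m, angles in rad, forces in N, time in s.
With the tool pointing down it reaches from about 0.4 to 0.85 m from the base axis. Payload 10.4 kg.
Tool frame: the origin (TCP) lies at the very end of the fingers, on their centre line; the grasp point (between the pads) lies 19 mm behind it; x points along the fingers, y is the direction in which the jaws open and shut, and the axes are right-handed (so a half turn about x gives the same grasp; the last joint's range is limited). The gripper opens to 85 mm and grips with 20 to 120 N. Pads are 22 mm wide; open, the fingers measure 114 mm over their backs; the gripper's body (76 mm by 85 mm) begins 54 mm behind the grasp point. The pads swing forward as they close: fully open they stand 13 mm farther back than shut.
Start: joints at [-1.248, 0.332, -0.065, 1.46, 0.022, 1.35, -0.088], TCP at [0.212, 0.588, 0.231] pointing down, gripper open.
Joint ranges: [-2.6, 2.6], [-0.5, 2.12], [-1.47, 1.34], [0.16, 2.42], [-1.27, 4.41], [0.06, 2.06], [-2.6, 2.6]. Speed limits (rad/s): [2.22, 2.22, 2.79, 2.79, 3.14, 3.14, 3.14].

## Interface

Orientations are given as a unit quaternion [x, y, z, w].
In Python, from workcell import monitor, camera, ticket, regions_of gives the robot as it stands.
- The arm moves only by the tool step_arm, never from a script. Its argument "increments" is a list of rows, each a list of 5 numbers: the finger opening in m, from 0 to 0.0854, then the shift along the world's x, y, z in m, then the turn about the world's z in rad. A call has 1 to 12 rows; each row shifts and turns the commanded pose from where the row before left it; what a row does not reach is not made up. A row lasts 1/12 s, in which the tool goes at most 41.7 mm and 7.16 degrees, less where a joint would pass 70% of its speed; a pose out of reach is approached as far as the arm can. A call with a gripper value outside its range is refused whole. The fingers move at their own pace and stop on an object; "force" is the grip in N (left out, the last holds). Time passes only in rows, so rows that do not move let the fingers close. It gives the time, the measured TCP pose, the force and the opening at its end, in the units of the state.
- monitor.get_obs(): the state, without advancing time (a new reading comes with each control period).
- camera(name): name is "side" or "top"; returns a dict with "color" (420x560x3 uint8, red, green, blue), "range_z" (420x560 float32, m along the optical axis (not along the pixel's ray), 0 where there is no reading), "fx", "fy", "cx", "cy" (pixels), "cam_to_world" (4x4, takes a point from camera to world coordinates). Camera axes: x right, y up, looking along -z (the intrinsics and any distortion apply to the point x, -y, -z); pixel columns grow to the right and rows downward; lengths in m; the calibration is good to about 2 mm. A picture is of the moment at which its call begins.
- ticket.hand_in(): hands the job in, once; it reports no verdict.
Trained networks look in a picture, given as the dict that the camera call returned (one of the last four; its "shot" number tells which), for a name from the list of things; names that differ only in an ending like _2 or _b are one class to them, and where a whole thing is asked for, a point or a joint stands for the part that bears it (a point fixed in the world has none). Each returns a list of dicts, best first, with "p" (0 to 1); they miss things now and then, are a little off and sometimes report something else, mostly with a low value. They report only what shows in the picture. A call takes as long as a camera call. They do not tell look-alikes from the thing itself.
- regions_of(picture, query): "region" (420x560 bool, what is visible of it) and "centre" ([row, column] in pixels, amid what is visible of it).
The state is a dict: "clock": time; "joint_pos": joint angles; "joint_velocities": joint speeds; "tau": joint torques, N m; "position": TCP position; "ee_rot": TCP orientation; "ft_force": force on the tool from outside, world axes, zero at the start; "torque": the same for the moment, N m; "grip_width": opening from 0.0 (shut) to 1.0 (fully open).
Only numpy, scipy, OpenCV 4.12 (cv2) and the standard library are available. Lean on these libraries where they do the work, as an engineer would, in place of code of your own. Each camera call takes 0.05 s, during which the arm holds its last target. There are 200 camera calls.

## Task

Switch on the vacuum: take the bent rod from its rack, reach over the splash screen with it, hook its hanging leg behind the ball-ended lever and pull that lever fully over towards the screen. Keep your hand in front of the screen and off that switch, leave the flat-ended lever as it is and do not knock the screen. Then lay the rod back in the two notches of its rack, handle between them and leg hanging down, and let go.

Things in the scene. Friction and masses are not known exactly. Their poses are not given: they have to be found in the camera images.
- rod: Bent rod, 0.22 kg, balanced near its origin: the middle of its wooden handle (70 x 22 x 26 mm in x, y, z), to be gripped across y. A 10 mm steel bar runs along x from a 26 mm thick end collar (x -105 to -85 mm) to a bend at x = +165 mm; there a 10 mm leg goes straight down (-z), ending 100 mm below the bar's axis. It starts in the rack, leg hanging down, away from the robot.
- rack: Fixed rack, base 160 x 70 x 12 mm, origin at the centre of its underside, x along the rod. Uprights at x = -60 and +60 mm end in 45 degree V notches (12 mm thick, about 50 mm wide, tops at 140 mm) that carry the bar; the rod in place has its origin 125 mm above the rack's, axes alike, handle free between the uprights. The notches centre a rod lowered up to 12 mm off sideways.
- screen: Fixed upright splash screen, clear pane in an aluminium frame, 300 mm wide (y), 12 mm thick (x; feet 50 mm), 130 mm high. Origin at the centre of its underside; x points through it, away from the robot, to the two switch boxes behind it.
- ball_box: Fixed cream switch box of the vacuum behind the screen, turned as the screen, 90 x 70 x 46 mm (x, y, z), origin at the centre of its underside. Lever pivot along y, 50 mm above the origin; 8 mm stem, white ball of 26 mm diameter centred 60 mm from the pivot. A like box with a flat-ended lever stands 100 to 120 mm to its left or right.
- ball_lever (a joint): Angle of the ball-ended lever, rad: 0 = leaning 0.45 from vertical away from the screen (+x of its box), off; 0.9 = leaning 0.45 towards the screen, on, at its stop. Starts at 0 to 0.15. Ball centre in the box frame: x = 60 sin(0.45 - q), z = 50 + 60 cos(0.45 - q) mm. Moves against friction (about 1.5 N at the ball), stays where left.
- flat_lever (a joint): Angle of the other lever (flat white 30 mm wide, 5 mm thick paddle at its end, on the like box beside the ball's), same meaning. Starts near 0 and must stay there.
Things that resemble listed ones, but are neither listed nor needed, are in the scene too. Leave any yellow look-alike of the ball_box alone. Leave any turquoise look-alike of the rack alone.

How it is judged:
On the way, in this order (a step that is already met when the one before it is completed fails the run):
1. the rod is lifted clear of its rack (z of rod in the frame of rack above 0.165 m), for 0.1 s.
2. the ball-ended lever is pulled fully over towards the screen (within 0.17 rad of its stop), the rod's handle still in front of the screen (value of joint ball_lever above 0.73 rad and x of rod in the frame of screen below 0 m), for 0.2 s.
At the end, for the whole second after the job is handed in: The ball lever leans to the screen, within 0.17 rad of its stop; the flat lever is below 0.25 rad; the rod rests in its rack: origin within 25 mm of the rack's in plan, 115 to 135 mm above it, along the rack within 0.17 rad, leg down within 0.3 rad (value of joint ball_lever above 0.73 rad and value of joint flat_lever below 0.25 rad and horizontal distance between rod and rack below 0.025 m and z of rod in the frame of rack between 0.115 and 0.135 m and angle between the x axis of rod and the x axis of rack, either way round below 0.17 rad and angle between rod's own z axis and vertical below 0.3 rad and linear speed of rod below 0.02 m/s); the robot touches nothing.
It fails at once if the arm or gripper touches the vacuum's switch box or its lever (over 1 N) (contact force between ball_box and the fingers above 1 N or contact force between ball_box and the arm above 1 N).
It fails at once if the flat-ended lever is moved (beyond 0.25 rad) (value of joint flat_lever above 0.25 rad).
It fails at once if the screen is knocked (over 4 N) (contact force between screen and anything else above 4 N).
It also fails if it takes over 51 s, if anything falls off the work surface, if the arm or the gripper's body presses on something with over 40 N, if the wrist force passes 120 N, or if a joint passes its speed limit or range.

## Working session

There is one attempt and no reset: what is moved stays moved. The work goes in short steps, Python scripts to look and compute and a tool call to move; the robot and the scene stay as the last step left them, time stands still between calls to the robot, and variables do not carry over. Pictures are saved under pics/ and viewed, about 8 in all and at most 12, crops included, and the job is handed in when it is done.

Besides the shell and the picture viewer there is one more tool, called after "Emit:" as name(argument=value, ...) on one line, values as JSON. step_arm: Moves the arm, as the interface text tells. Its arguments: {"type":"object","properties":{"increments":{"type":"array"},"force":{"type":"number"}},"required":["increments"]}

```bash
mkdir -p pics
cat > h.py <<'E'
import numpy as np, cv2
from workcell import monitor, camera, ticket, regions_of
def pts(c, mask=None):
    z=c["range_z"]; m=z>0
    if mask is not None: m=m&mask
    r,q=np.nonzero(m); d=z[r,q]
    p=np.c_[(q-c["cx"])/c["fx"]*d, -(r-c["cy"])/c["fy"]*d, -d, np.ones(len(d))]
    return (p@np.array(c["cam_to_world"]).T)[:,:3], r, q
def save(c,name): cv2.imwrite("pics/"+name,c["color"][:,:,::-1])
E
cat > a.py <<'E'
from h import *
o=monitor.get_obs(); print(o)
ims=[]
for n in ("side","top"):
    c=camera(n); ims.append(c["color"]); print(n,[k for k in c],np.round(c["cam_to_world"],3).tolist(), c["fx"],c["cx"],c["cy"])
    np.savez("%s.npz"%n,**{k:c[k] for k in c})
    for q in ("rod","rack","screen","ball_box","ball_lever","flat_lever"):
        for d in regions_of(c,q)[:4]:
            p,r,_=pts(c,d["region"])
            if len(p): print(n,q,round(d["p"],2),np.round(d["centre"]),len(p),np.round(np.median(p,0),3),np.round(np.percentile(p,2,0),3),np.round(np.percentile(p,98,0),3))
    cv2.imwrite("pics/%s1.png"%n,cv2.resize(c["color"][:,:,::-1],(784,588)))
E
python3 a.py
```

```text
{'clock': 0.0, 'joint_pos': array([-1.24757096,  0.33291058, -0.06468841,  1.46096098,  0.02158864,
        1.34990316, -0.08850391]), 'joint_velocities': array([ 0.0014534 , -0.00088244, -0.00072606, -0.00097322,  0.00018006,
        0.00091738,  0.00112312]), 'tau': array([ 5.65003902e-04, -6.25461173e+01,  4.93400835e-02, -3.91581059e+01,
        1.61732017e-02,  1.04894087e-02, -1.56532349e-05]), 'position': array([0.21173586, 0.58763017, 0.23048234]), 'ee_rot': array([ 0.12113668,  0.69663117, -0.12217917,  0.69649348]), 'ft_force': array([-0.42736217, -0.53252549,  0.78092189]), 'torque': array([0.00824996, 0.00083713, 0.04272014]), 'grip_width': 1.0018077839834967}
side ['color', 'range_z', 'fx', 'fy', 'cx', 'cy', 'cam_to_world', 'shot'] [[-0.969, 0.177, -0.174, 0.476], [-0.248, -0.643, 0.725, 0.673], [0.016, 0.745, 0.666, 0.625], [0.0, 0.0, 0.0, 1.0]] 386.4095897507925 277.4095092424358 205.97310694175417
side rod 0.69 [272. 341.] 1695 [0.47  0.266 0.131] [0.362 0.241 0.054] [0.626 0.286 0.14 ]
side rack 0.79 [310. 334.] 3557 [0.46  0.262 0.014] [0.389 0.222 0.006] [0.539 0.2
[... 1160 characters left out ...]
61 [287. 188.] 2254 [0.464 0.247 0.011] [0.389 0.217 0.004] [0.539 0.286 0.136]
top screen 0.85 [241. 354.] 1812 [ 0.562 -0.081  0.125] [ 0.53  -0.232  0.001] [0.595 0.072 0.131]
top ball_box 0.83 [201. 370.] 1683 [ 0.647 -0.118  0.045] [ 0.603 -0.159  0.01 ] [ 0.689 -0.087  0.114]
top ball_box 0.7 [129. 347.] 1698 [ 0.797 -0.073  0.045] [ 0.752 -0.114  0.002] [ 0.842 -0.038  0.113]
top ball_lever 0.67 [184. 375.] 200 [ 0.669 -0.121  0.11 ] [ 0.649 -0.134  0.048] [ 0.685 -0.11   0.117]
top ball_lever 0.51 [108. 352.] 198 [ 0.82  -0.074  0.108] [ 0.801 -0.085  0.046] [ 0.837 -0.061  0.116]
top flat_lever 0.78 [189. 324.] 190 [ 0.656 -0.018  0.103] [ 0.635 -0.031  0.049] [ 0.664 -0.003  0.118]
```

View pics/top1.png

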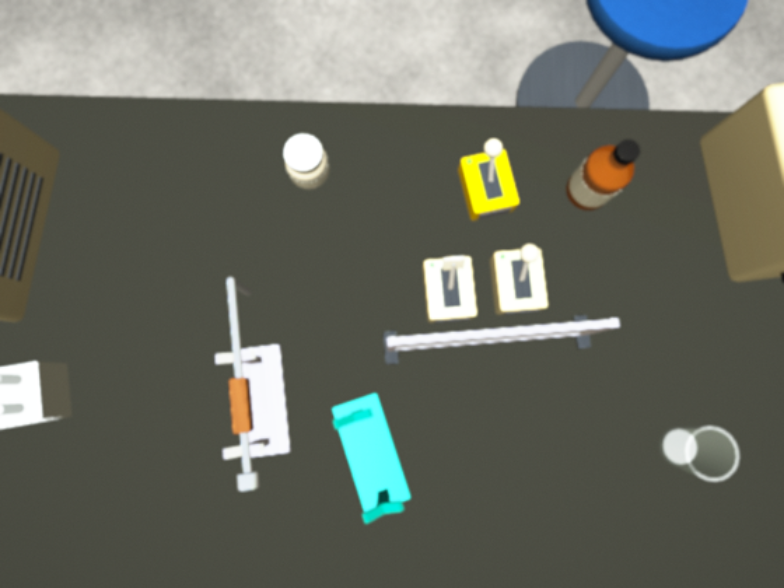

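View pics/side1.png

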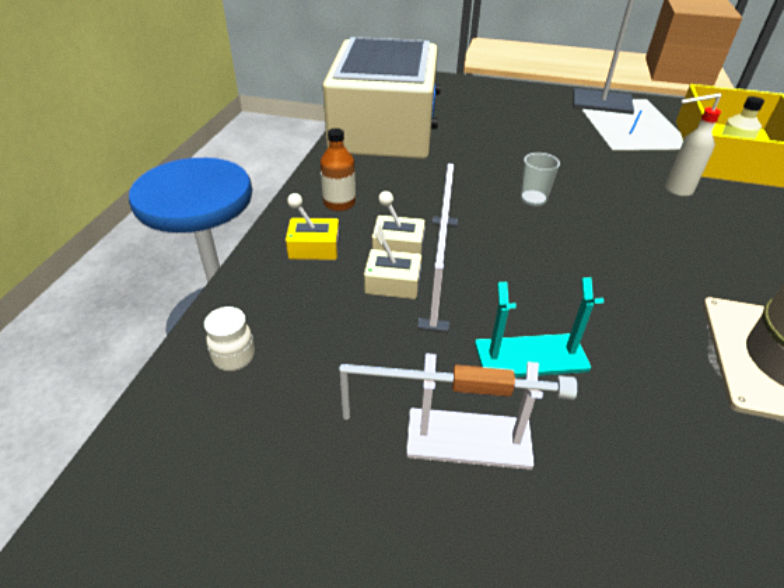

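The images show the real pieces: the white rack with the rod (top 240,405; side 480,380), the cream ball box (top 520,280; side 398,230), and the cream flat-lever box (top 450,290). The look-alikes are the turquoise rack (top 370,460) and the yellow ball box (top 490,180). I choose the white rack and the cream ball box, and will now measure them exactly and check with a close crop.

```bash
cat > m.py <<'E'
from h import *
from scipy.spatial.transform import Rotation as R
def ax(p):
    c,s,v=np.linalg.svd(p-p.mean(0)); return v[0]
print("tool axes\n",np.round(R.from_quat(monitor.get_obs()["ee_rot"]).as_matrix(),3))
out=[]
for n in ("side","top"):
    c=camera(n); col=c["color"].astype(int)
    g={q:regions_of(c,q) for q in ("rod","rack","screen","ball_box","ball_lever","flat_lever")}
    def sel(q,xy):
        best=None
        for d in g[q]:
            p,r,qq=pts(c,d["region"]); 
            if len(p) and np.linalg.norm(np.median(p,0)[:2]-xy)<.07: return p,r,qq
        return None
    p,r,qq=sel("rod",(.467,.262)); t=p[p[:,2]>.118]; v=np.polyfit(t[:,0],t[:,1],1); 
    k=col[r,qq]; br=(k[:,0]-k[:,2]>60)&(p[:,2]>.11); print(n,"rod fit",v,"yaw",np.arctan(v[0]),"handle",p[br].mean(0).round(4),(p[br].min(0)+p[br].max(0))/2,"x ends",t.min(0),t.max(0))
    l=p[(p[:,2]<.11)&(p[:,0]>.57)]; print("  leg",len(l),l.mean(0).round(4) if len(l) else 0)
    p,_,_=sel("rack",(.462,.26)); b=p[abs(p[:,2]-.012)<.006]; print("  rack base",cv2.minAreaRect(b[:,:2].astype(np.float32)*1000))
    p,_,_=sel("screen",(.56,-.08)); t=p[p[:,2]>.122]; print("  screen top",cv2.minAreaRect(t[:,:2].astype(np.float32)*1000),np.polyfit(t[:,1],t[:,0],1))
    for nm,q,xy in (("ball","ball_lever",(.668,-.12)),("flat","flat_lever",(.655,-.018))):
        s=sel(q,xy)
        if s is None: continue
        p=s[0]; t=p[p[:,2]>.09]; print("  ",nm,len(t),np.median(t,0).round(4),t.min(0).round(4),t.max(0).round(4))
        if nm=="ball":
            from scipy.optimize import least_squares
            f=least_squares(lambda a:np.linalg.norm(t-a,axis=1)-.013,np.median(t,0)-[0,0,.01],loss="soft_l1",f_scale=.002); print("   sphere",f.x.round(4))
    p,_,_=sel("ball_box",(.646,-.12)); t=p[abs(p[:,2]-.046)<.005]; print("  box top",cv2.minAreaRect(t[:,:2].astype(np.float32)*1000))
    if n=="top": out.append(cv2.resize(c["color"][90:270,280:460],(580,580))[:,:,::-1])
    
cv2.imwrite("pics/crop.png",out[0])
E
python3 m.py
```

```text
tool axes
 [[ 0.     0.339  0.941]
 [ 0.     0.941 -0.339]
 [-1.     0.    -0.   ]]
side rod fit [0.14040651 0.19619418] yaw 0.13949461844102323 handle [0.4609 0.2627 0.1331] [0.46117992 0.25909413 0.12717736] x ends [0.35574645 0.23437825 0.11803468] [0.62897304 0.28724842 0.14170294]
  leg 219 [0.6249 0.2543 0.0514]Traceback (most recent call last):
  File "m.py", line 19, in <module>
    p,_,_=sel("rack",(.462,.26)); b=p[abs(p[:,2]-.012)<.006]; print("  rack base",cv2.minAreaRect(b[:,:2].astype(np.float32)*1000))
    ^^^^^
TypeError: cannot unpack non-iterable NoneType object
```

```bash
python3 - <<'E'
s=open('m.py').read()
s=s.replace('v=np.polyfit(t[:,0],t[:,1],1);','f0=cv2.fitLine(t[:,:2].astype(np.float32),cv2.DIST_HUBER,0.001,1e-4,1e-4).ravel(); v=np.array([f0[1]/f0[0],f0[3]-f0[2]*f0[1]/f0[0]]);')
s=s.replace('<.07: return','<.09: return').replace('    p,_,_=sel("rack",(.462,.26)); b=','    p,_,_=sel("rack",(.462,.26)) or (np.zeros((1,3))+.012,0,0); b=')
s=s.replace('    p,_,_=sel("ball_box"','    p,_,_=sel("ball_box"')
open('m.py','w').write(s)
E
python3 m.py
```

```text
tool axes
 [[ 0.     0.339  0.941]
 [ 0.     0.941 -0.339]
 [-1.     0.    -0.   ]]
side rod fit [0.14241435 0.19558825] yaw 0.1414631 handle [0.4612 0.2627 0.1333] [0.46128561 0.25931799 0.12754771] x ends [0.35612051 0.23232051 0.1180063 ] [0.62869095 0.28713943 0.14154723]
  leg 163 [0.6227 0.2813 0.0688]
  rack base ((460.72198486328125, 204.9152374267578), (181.3123321533203, 174.89385986328125), 8.63430118560791)Traceback (most recent call last):
  File "m.py", line 20, in <module>
    p,_,_=sel("screen",(.56,-.08)); t=p[p[:,2]>.122]; print("  screen top",cv2.minAreaRect(t[:,:2].astype(np.float32)*1000),np.polyfit(t[:,1],t[:,0],1))
    ^^^^^
TypeError: cannot unpack non-iterable NoneType object
```

```bash
sed -i 's/p,_,_=sel("screen",(.56,-.08))/p,_,_=sel("screen",(.56,0))/; s/<.09: return/<(.15 if q=="screen" else .09): return/' m.py; python3 m.py
```

```text
tool axes
 [[ 0.     0.339  0.941]
 [ 0.     0.941 -0.339]
 [-1.     0.     0.   ]]
side rod fit [0.14406294 0.19467595] yaw 0.14307854 handle [0.4609 0.2627 0.1331] [0.46139076 0.25865849 0.12721814] x ends [0.35628801 0.23314299 0.11802994] [0.62883503 0.28679533 0.14150175]
  leg 166 [0.6241 0.278  0.0668]
  rack base ((463.73583984375, 257.23907470703125), (159.6294708251953, 72.53121948242188), 8.773598670959473)
  screen top ((564.2415161132812, -78.35786437988281), (11.815998077392578, 304.45269775390625), 6.2160420417785645) [-0.110482   0.5556585]
   flat 64 [ 0.6579 -0.0144  0.1082] [ 0.65   -0.0291  0.0905] [ 0.6649 -0.0013  0.1201]
  box top ((649.2784423828125, -105.19720458984375), (89.18704986572266, 109.62462615966797), 5.902317523956299)
top rod fit [0.16067526 0.1812211 ] yaw 0.15931359 handle [0.4602 0.2556 0.1361] [0.46003548 0.25603822 0.13230639] x ends [0.35755212 0.22917958 0.11857454] [0.62436663 0.28539852 0.14042123]
  leg 40 [0.6203 0.2793 0.0769]
  rack base ((462.88519287109375, 251.10009765625), (159.88937377929688, 58.262184143066406), 8.309005737304688)
  screen top ((562.7977294921875, -80.88458251953125), (11.44648265838623, 305.50238037109375), 6.255936622619629) [-0.10947214  0.55389856]
   ball 142 [ 0.6731 -0.1197  0.1125] [ 0.6629 -0.135   0.1014] [ 0.6861 -0.1092  0.1174]
   sphere [ 0.6752 -0.1219  0.1034]
   flat 133 [ 0.6576 -0.0172  0.1076] [ 0.6477 -0.0313  0.0902] [ 0.6645 -0.0024  0.1183]
  box top ((649.7998046875, -124.18415832519531), (89.70714569091797, 69.55908203125), 6.526004791259766)
```

View pics/crop.png

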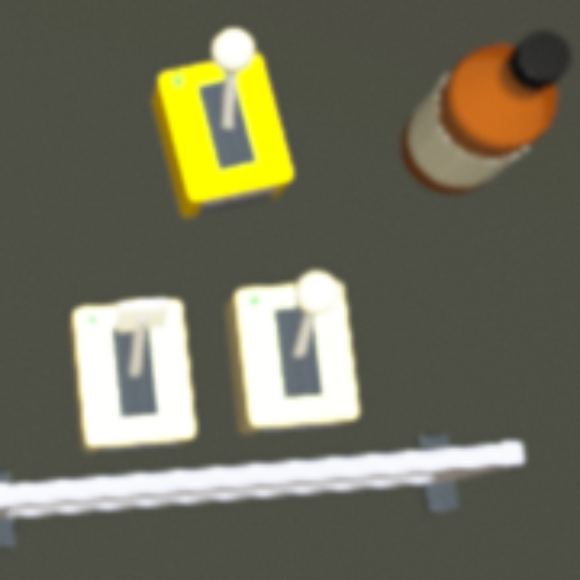

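The crop shows the cream ball box at (300,355) with its ball at (316,292), the flat lever to its left at (140,315), and the yellow look-alike behind at (230,130). The ball sits at (0.675,-0.122,0.103), the screen yaw is 0.11, and the rod is at (0.461,0.258) with yaw 0.148.

Emit:
step_arm(increments=[[0.085,0.021,-0.0275,0,0.041],[0.085,0.021,-0.0275,0,0.041],[0.085,0.021,-0.0275,0,0.041],[0.085,0.021,-0.0275,0,0.041],[0.085,0.021,-0.0275,0,0.041],[0.085,0.021,-0.0275,0,0.041],[0.085,0.021,-0.0275,0,0.041],[0.085,0.021,-0.0275,0,0.041],[0.085,0.021,-0.0275,0,0.041],[0.085,0.021,-0.0275,0,0.041],[0.085,0.021,-0.0275,0,0.041],[0.085,0.018,-0.0275,0,0.043]], force=60)

```text
clock: 3.1
position: [0.4619, 0.2564, 0.2316]
ee_rot: [-0.053, 0.705, 0.053, 0.705]
ft_force: [0.2, 0.2, 0.6]
grip_width: 0.995
```

Emit:
step_arm(increments=[[0.085,0,0,-0.005,0],[0.085,0,0,-0.015,0],[0.085,0,0,-0.015,0],[0.085,0,0,-0.015,0]])

```text
clock: 3.43
position: [0.4609, 0.2582, 0.1809]
ee_rot: [-0.052, 0.705, 0.052, 0.705]
ft_force: [-0.7, -0.2, 0.2]
grip_width: 0.993
```

Emit:
step_arm(increments=[[0.085,0,0,-0.015,0],[0.085,0,0,-0.015,0],[0.085,0,0,-0.015,0],[0.085,0,0,-0.015,0],[0.085,0,0,-0.01,0],[0.085,0,0,-0.005,0],[0.085,0,0,0,0],[0.05,0,0,0,0],[0.03,0,0,0,0],[0.01,0,0,0,0],[0.01,0,0,0,0],[0.01,0,0,0,0]])

```text
clock: 4.43
position: [0.461, 0.2582, 0.1068]
ee_rot: [-0.052, 0.705, 0.053, 0.705]
ft_force: [0.5, -0.1, 0.3]
grip_width: 0.296
```

Emit:
step_arm(increments=[[0.01,0,0,0,0],[0.01,0,0,0,0],[0.01,0,0,0,0],[0.01,0,0,0,0]])

```text
clock: 4.77
position: [0.4613, 0.2577, 0.1069]
ee_rot: [-0.052, 0.705, 0.052, 0.705]
ft_force: [0.2, -4.0, 6.2]
grip_width: 0.248
```

Emit:
step_arm(increments=[[0.01,0,0,0.003,0],[0.01,0,0,0.01,0],[0.01,0,0,0.018,0],[0.01,0,0,0.02,0],[0.01,0,0,0.02,0],[0.01,0,0,0.02,0],[0.01,0,0,0.02,0],[0.01,0,0,0.02,0],[0.01,0,0,0.02,0],[0.01,0,0,0.015,0],[0.01,0,0,0.01,0],[0.01,0,0,0.004,0]])

```text
clock: 5.77
position: [0.4611, 0.2584, 0.2882]
ee_rot: [-0.052, 0.705, 0.053, 0.706]
ft_force: [0.3, -0.7, -2.4]
grip_width: 0.248
```

```bash
cat > rod.py <<'E'
from h import *
import sys
o=monitor.get_obs(); P=np.array(o["position"]); print(o["clock"],P.round(4),np.round(o["ft_force"],1),np.round(o["joint_pos"],2))
for n in ("side","top"):
    c=camera(n); g=regions_of(c,"rod")
    if not g: print(n,"none"); continue
    p,_,_=pts(c,cv2.erode(g[0]["region"].astype(np.uint8),np.ones((2,2)))>0); z0=P[2]+.019
    far=np.linalg.norm(p[:,:2]-P[:2],axis=1)
    d=p[(far>.05)&(far<.19)&(abs(p[:,2]-z0)<.02)]; f=cv2.fitLine(d.astype(np.float32),cv2.DIST_HUBER,0,1e-4,1e-4).ravel(); f[:3]*=np.sign(f[0])
    print(n,"p",round(g[0]["p"],2),"bar yaw %.3f pitch %.3f"%(np.arctan2(f[1],f[0]),f[2]),"bar z",np.median(d[:,2]).round(4))
    l=p[(far>.13)&(far<.19)&(p[:,2]<z0-.02)&(p[:,2]>z0-.11)]
    if len(l)>9: print("  leg",len(l),np.median(l,0).round(4),l[:,2].min().round(4))
    for s in (.08,.165): print("  line at",s,(f[3:5]+f[:2]*((P[:2]-f[3:5])@f[:2]+s)).round(4))
    if len(sys.argv)>1: save(c,sys.argv[1]+n+".png")
E
python3 rod.py lift
```

```text
5.7667 [0.4611 0.2584 0.2882] [ 0.3 -0.7 -2.4] [-0.75  0.09  0.17  1.64 -0.02  1.42  1.14]
side p 0.61 bar yaw 0.142 pitch -0.007 bar z 0.3101
  leg 222 [0.6223 0.2863 0.2525] 0.2107
  line at 0.08 [0.5396 0.2739]
  line at 0.165 [0.6238 0.286 ]
top p 0.78 bar yaw 0.157 pitch -0.022 bar z 0.3081
  leg 87 [0.6195 0.2784 0.2563] 0.2114
  line at 0.08 [0.5405 0.2678]
  line at 0.165 [0.6245 0.2811]
```

Emit:
step_arm(increments=[[0.01,0.002,-0.008,0,0],[0.01,0.004,-0.018,0,-0.003],[0.01,0.005,-0.025,0,-0.003],[0.01,0.005,-0.025,0,-0.003],[0.01,0.005,-0.025,0,-0.003],[0.01,0.005,-0.025,0,-0.003],[0.01,0.005,-0.025,0,-0.003],[0.01,0.005,-0.025,0,-0.003],[0.01,0.005,-0.025,0,-0.003],[0.01,0.005,-0.025,0,-0.003],[0.01,0.005,-0.025,0,-0.003],[0.01,0.005,-0.025,0,-0.003]])

```text
clock: 6.97
position: [0.5164, -0.02, 0.2856]
ee_rot: [-0.04, 0.706, 0.04, 0.706]
ft_force: [-0.3, -0.3, -2.1]
grip_width: 0.25
```

Emit:
step_arm(increments=[[0.01,0.005,-0.025,0,-0.003],[0.01,0.005,-0.025,0,-0.002],[0.01,0.005,-0.025,0,-0.002],[0.01,0.005,-0.02,0,-0.001],[0.01,0.005,-0.015,0,0],[0.01,0.005,-0.008,0,0],[0.01,0.004,0,0,0],[0.01,0,0,0,0],[0.01,0,0,0,0]])

```text
clock: 7.72
position: [0.5509, -0.1346, 0.2859]
ee_rot: [-0.038, 0.706, 0.039, 0.706]
ft_force: [0.4, 1.1, -1.9]
grip_width: 0.249
```

```bash
python3 rod.py over
```

```text
7.7167 [ 0.5509 -0.1346  0.2859] [ 0.4  1.1 -1.9] [-0.3   0.19  0.54  1.56 -0.1   1.42  1.92]
side p 0.73 bar yaw 0.093 pitch -0.015 bar z 0.306
  leg 119 [ 0.7131 -0.114   0.2454] 0.2108
  line at 0.08 [ 0.6301 -0.1223]
  line at 0.165 [ 0.7147 -0.1144]
top p 0.56 bar yaw 0.107 pitch -0.025 bar z 0.3077
  leg 100 [ 0.7095 -0.114   0.2541] 0.217
  line at 0.08 [ 0.6303 -0.1246]
  line at 0.165 [ 0.7148 -0.1155]
```

Emit:
step_arm(increments=[[0.01,-0.003,-0.001,-0.005,0],[0.01,0,0,-0.012,0],[0.01,0,0,-0.015,0],[0.01,0,0,-0.015,0],[0.01,0,0,-0.015,0],[0.01,0,0,-0.015,0],[0.01,0,0,-0.015,0],[0.01,0,0,-0.015,0],[0.01,0,0,-0.015,0],[0.01,0,0,-0.01,0],[0.01,0,0,-0.005,0],[0.01,0,0,0,0]])

```text
clock: 8.92
position: [0.547, -0.1368, 0.148]
ee_rot: [-0.038, 0.707, 0.038, 0.705]
ft_force: [0.5, -0.3, -2.3]
grip_width: 0.246
```

```bash
python3 rod.py hook
python3 - <<'E'
import cv2,numpy as np
a=cv2.imread("pics/hookside.png")[90:250,180:380];b=cv2.imread("pics/hooktop.png")[120:280,270:470]
cv2.imwrite("pics/hook.png",cv2.resize(np.hstack([a,b]),(800,320)))
E
```

```text
8.9167 [ 0.547  -0.1368  0.148 ] [ 0.5 -0.3 -2.3] [-0.28  0.28  0.52  1.76 -0.15  1.15  1.97]
side p 0.96 bar yaw 0.094 pitch -0.011 bar z 0.1686
  leg 74 [ 0.7089 -0.1158  0.1108] 0.0713
  line at 0.08 [ 0.6262 -0.1242]
  line at 0.165 [ 0.7108 -0.1162]
top p 0.88 bar yaw 0.108 pitch -0.025 bar z 0.1718
  leg 45 [ 0.7063 -0.1175  0.1163] 0.078
  line at 0.08 [ 0.6265 -0.1277]
  line at 0.165 [ 0.711  -0.1186]
```

View pics/hook.png

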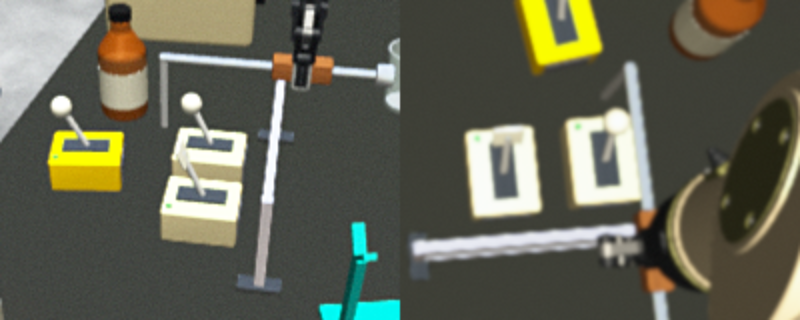

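The picture shows the leg hanging behind the ball and in line with it (left panel: leg 165,90, ball 190,102), with the hand in front of the screen. Next is the pull along the screen's -x.

Emit:
step_arm(increments=[[0.01,-0.004,-0.0004,0,0],[0.01,-0.006,-0.0007,0,0],[0.01,-0.006,-0.0007,0,0],[0.01,-0.006,-0.0007,0,0],[0.01,-0.006,-0.0007,0,0],[0.01,-0.006,-0.0007,0,0],[0.01,-0.006,-0.0007,0,0],[0.01,-0.006,-0.0007,0,0],[0.01,-0.006,-0.0007,0,0],[0.01,-0.006,-0.0007,0,0],[0.01,-0.005,-0.0005,0,0],[0.01,-0.003,-0.0003,0,0]])

```text
clock: 10.12
position: [0.4817, -0.1447, 0.1496]
ee_rot: [-0.038, 0.706, 0.038, 0.707]
ft_force: [5.2, -0.0, -1.2]
grip_width: 0.25
```

```bash
cat >> rod.py <<'E'
    for q in ("ball_lever","flat_lever"):
        for d in regions_of(c,q):
            p,_,_=pts(c,d["region"]); p=p[p[:,2]>.09]
            if len(p): print("  ",q,round(d["p"],2),np.median(p,0).round(4))
E
python3 rod.py pull
python3 - <<'E'
import cv2,numpy as np
a=cv2.imread("pics/pullside.png")[90:250,180:380];b=cv2.imread("pics/pulltop.png")[120:280,270:470]
cv2.imwrite("pics/pull.png",cv2.resize(np.hstack([a,b]),(800,320)))
E
```

```text
10.1167 [ 0.4817 -0.1447  0.1496] [ 5.2 -0.  -1.2] [-0.3   0.13  0.54  1.91 -0.07  1.12  1.95]
side p 0.73 bar yaw 0.084 pitch 0.003 bar z 0.1715
  leg 85 [ 0.6461 -0.125   0.1118] 0.0763
  line at 0.08 [ 0.5609 -0.1328]
  line at 0.165 [ 0.6456 -0.1257]
   ball_lever 0.6 [ 0.8251 -0.067   0.1104]
   flat_lever 0.67 [ 0.6587 -0.0148  0.1079]
top p 0.6 bar yaw 0.097 pitch 0.007 bar z 0.173
  leg 42 [ 0.6421 -0.1243  0.1191] 0.0837
  line at 0.08 [ 0.5612 -0.1359]
  line at 0.165 [ 0.6458 -0.1276]
   ball_lever 0.7 [ 0.823  -0.0712  0.1116]
   ball_lever 0.53 [ 0.6226 -0.1246  0.1122]
   flat_lever 0.51 [ 0.6579 -0.0173  0.1071]
   flat_lever 0.18 [ 0.6226 -0.1253  0.1121]
```

View pics/pull.png

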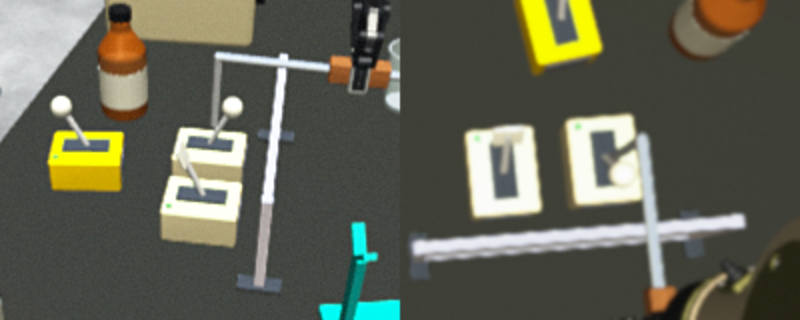

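The ball has swung over to the screen (left panel 232,106), at a box x of about -25 mm, so q ≈ 0.88. The force is against the stop and the flat lever hasn't moved. Next I back off and lift.

Emit:
step_arm(increments=[[0.01,0.004,0.0004,0,0],[0.01,0.005,0.0006,0,0],[0.01,0.003,0.0003,0.005,0],[0.01,0,0,0.015,0],[0.01,0,0,0.02,0],[0.01,0,0,0.02,0],[0.01,0,0,0.02,0],[0.01,0,0,0.02,0],[0.01,0,0,0.02,0],[0.01,0,0,0.012,0],[0.01,0,0,0.005,0],[0.01,0,0,0,0]])

```text
clock: 11.52
position: [0.4942, -0.1432, 0.2869]
ee_rot: [-0.038, 0.706, 0.038, 0.706]
ft_force: [-0.0, -1.3, -2.3]
grip_width: 0.246
```

```bash
python3 rod.py
```

```text
11.5167 [ 0.4942 -0.1432  0.2869] [-0.  -1.3 -2.3] [-0.32  0.05  0.54  1.69 -0.02  1.41  1.9 ]
side p 0.96 bar yaw 0.084 pitch 0.003 bar z 0.3079
  leg 71 [ 0.6576 -0.123   0.2487] 0.2188
  line at 0.08 [ 0.5735 -0.1312]
  line at 0.165 [ 0.6582 -0.124 ]
top p 0.59 bar yaw 0.102 pitch -0.007 bar z 0.308
  leg 68 [ 0.6535 -0.1228  0.2567] 0.2181
  line at 0.08 [ 0.5737 -0.1334]
  line at 0.165 [ 0.6582 -0.1247]
   ball_lever 0.59 [ 0.8227 -0.0711  0.111 ]
   ball_lever 0.56 [ 0.6227 -0.1246  0.1123]
   flat_lever 0.57 [ 0.6576 -0.0164  0.1083]
```

Emit:
step_arm(increments=[[0.01,-0.001,0.008,0,0],[0.01,-0.002,0.018,0,0.004],[0.01,-0.002,0.025,0,0.004],[0.01,-0.002,0.025,0,0.004],[0.01,-0.002,0.025,0,0.004],[0.01,-0.002,0.025,0,0.004],[0.01,-0.002,0.025,0,0.004],[0.01,-0.002,0.025,0,0.004],[0.01,-0.002,0.025,0,0.004],[0.01,-0.002,0.025,0,0.004],[0.01,-0.002,0.025,0,0.004],[0.01,-0.002,0.025,0,0.004]])

```text
clock: 12.92
position: [0.4702, 0.1346, 0.2863]
ee_rot: [-0.054, 0.705, 0.054, 0.705]
ft_force: [0.9, -0.2, -1.6]
grip_width: 0.246
```

Emit:
step_arm(increments=[[0.01,-0.002,0.025,0,0.004],[0.01,-0.002,0.025,0,0.004],[0.01,-0.002,0.025,0,0.003],[0.01,-0.002,0.022,0,0],[0.01,-0.002,0.016,0,0],[0.01,0,0.009,0,0],[0.01,0,0.003,0,0],[0.01,0,0,0,0],[0.01,0,0,0,0]])

```text
clock: 13.67
position: [0.4611, 0.2568, 0.2863]
ee_rot: [-0.057, 0.705, 0.057, 0.705]
ft_force: [0.1, -0.6, -2.2]
grip_width: 0.246
```

```bash
python3 rod.py
```

```text
13.6667 [0.4611 0.2568 0.2863] [ 0.1 -0.6 -2.2] [-0.72  0.09  0.14  1.64 -0.01  1.42  1.15]
side p 0.8 bar yaw 0.144 pitch 0.002 bar z 0.3089
  leg 240 [0.6232 0.286  0.2524] 0.2114
  line at 0.08 [0.5398 0.2721]
  line at 0.165 [0.6239 0.2844]
   ball_lever 0.6 [ 0.8248 -0.0666  0.1101]
   ball_lever 0.49 [ 0.6255 -0.1208  0.1107]
top p 0.72 bar yaw 0.165 pitch 0.004 bar z 0.3089
  leg 99 [0.621  0.2789 0.2522] 0.2138
  line at 0.08 [0.5405 0.2676]
  line at 0.165 [0.6243 0.2815]
   ball_lever 0.63 [ 0.8227 -0.0711  0.1116]
   ball_lever 0.53 [ 0.6227 -0.1255  0.1118]
   flat_lever 0.52 [ 0.6573 -0.018   0.1072]
```

Emit:
step_arm(increments=[[0.01,0,0.001,-0.006,0],[0.01,0,0,-0.016,0],[0.01,0,0,-0.018,0],[0.01,0,0,-0.018,0],[0.01,0,0,-0.018,0],[0.01,0,0,-0.018,0],[0.01,0,0,-0.018,0],[0.01,0,0,-0.018,0],[0.01,0,0,-0.018,0],[0.01,0,0,-0.014,0],[0.01,0,0,-0.008,0],[0.01,0,0,-0.004,0]])

```text
clock: 15.07
position: [0.4602, 0.2585, 0.1109]
ee_rot: [-0.058, 0.705, 0.057, 0.704]
ft_force: [-0.2, 0.5, -2.0]
grip_width: 0.249
```

Emit:
step_arm(increments=[[0.01,0,0,-0.002,0],[0.01,0,0,-0.002,0],[0.01,0,0,0,0]])

```text
clock: 15.32
position: [0.4612, 0.259, 0.1089]
ee_rot: [-0.057, 0.705, 0.057, 0.705]
ft_force: [0.0, -0.2, -1.0]
grip_width: 0.245
```

Contact is just beginning, so I lower 2 mm more and then open slowly.

Emit:
step_arm(increments=[[0.01,0,0,-0.002,0],[0.01,0,0,0,0],[0.025,0,0,0,0],[0.03,0,0,0,0],[0.04,0,0,0,0],[0.055,0,0,0,0],[0.07,0,0,0,0],[0.085,0,0,0,0],[0.085,0,0,0,0],[0.085,0,0,0,0],[0.085,0,0,0,0],[0.085,0,0,0,0]])

```text
clock: 16.32
position: [0.4608, 0.2588, 0.1063]
ee_rot: [-0.057, 0.705, 0.057, 0.705]
ft_force: [0.8, 0.7, -0.4]
grip_width: 0.995
```

Emit:
step_arm(increments=[[0.085,0,0,0,0],[0.085,0,0,0,0],[0.085,0,0,0.005,0],[0.085,0,0,0.012,0],[0.085,0,0,0.018,0],[0.085,0,0,0.02,0],[0.085,0,0,0.02,0],[0.085,0,0,0.02,0],[0.085,0,0,0.02,0],[0.085,0,0,0.02,0],[0.085,0,0,0.01,0],[0.085,0,0,0,0]])

```text
clock: 17.32
position: [0.4618, 0.2594, 0.2544]
ee_rot: [-0.056, 0.703, 0.058, 0.706]
ft_force: [-0.5, 0.2, -0.1]
grip_width: 0.995
```

Emit:
step_arm(increments=[[0.085,-0.01,0.02,0,0],[0.085,-0.015,0.03,0,0],[0.085,-0.015,0.03,0,0],[0.085,-0.015,0.03,0,0],[0.085,-0.015,0.03,0,0],[0.085,-0.015,0.03,0,0],[0.085,-0.01,0.02,0,0],[0.085,0,0,0,0],[0.085,0,0,0,0]])

```text
clock: 18.07
position: [0.3646, 0.4495, 0.25]
ee_rot: [-0.059, 0.705, 0.058, 0.704]
ft_force: [0.3, 0.3, 0.4]
grip_width: 0.997
```

```bash
python3 m.py 2>&1 | grep -v tool
python3 - <<'E'
from h import *
c=camera("side"); save(c,"final.png")
E
```

```text
[[-0.001 -0.164  0.986]
 [-0.001  0.986  0.164]
 [-1.    -0.001 -0.002]]
side rod fit [0.14287096 0.19523282] yaw 0.1419106 handle [0.4618 0.2627 0.133 ] [0.46216516 0.25862855 0.12757502] x ends [0.35752093 0.23163826 0.11801575] [0.62852777 0.28793205 0.14118041]
  leg 158 [0.6233 0.2845 0.0697]
  rack base ((463.620361328125, 256.9377746582031), (159.49729919433594, 73.26049041748047), 8.413387298583984)
  screen top ((565.0630493164062, -79.25016784667969), (11.890042304992676, 303.29791259765625), 6.480557441711426) [-0.11125942  0.55567931]
   ball 98 [ 0.6261 -0.1202  0.1094] [ 0.6135 -0.1354  0.0902] [ 0.6607 -0.0024  0.1195]
   sphere [ 0.6265 -0.1282  0.1051]
   flat 71 [ 0.6582 -0.0145  0.1093] [ 0.6499 -0.0306  0.0925] [ 0.6662 -0.0023  0.1192]
  box top ((650.5545654296875, -124.06792449951172), (87.42210388183594, 72.35543823242188), 5.928403854370117)
top rod fit [0.15851173 0.18237674] yaw 0.15720381 handle [0.4611 0.2558 0.1362] [0.46098388 0.25618756 0.13295846] x ends [0.35672692 0.22916967 0.11820841] [0.62689228 0.28571734 0.14047319]
  leg 67 [0.6253 0.2903 0.0543]
  rack base ((463.0975036621094, 250.4617462158203), (160.0492706298828, 56.71797180175781), 8.22308349609375)
Traceback (most recent call last):
  File "m.py", line 20, in <module>
    p,_,_=sel("screen",(.56,0)); t=p[p[:,2]>.122]; print("  screen top",cv2.minAreaRect(t[:,:2].astype(np.float32)*1000),np.polyfit(t[:,1],t[:,0],1))
    ^^^^^
TypeError: cannot unpack non-iterable NoneType object
```

View pics/final.png

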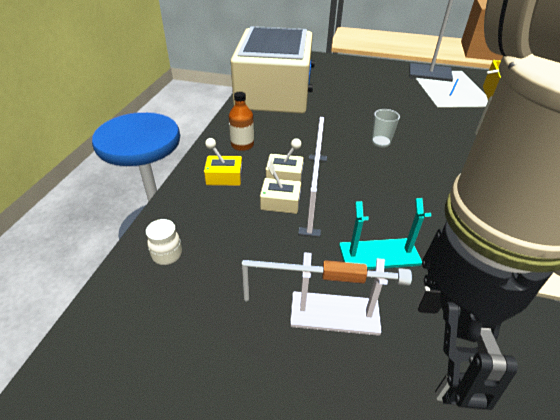

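The final picture shows the rod back in both notches (345,271) with its leg down (246,280). The ball lever leans to the screen (296,144), the flat lever hasn't moved, and the hand is clear.

```bash
python3 -c "
from workcell import ticket; print(ticket.hand_in())"
```

```text
the job is handed in; nothing more can be done
None
```

I switched the vacuum on and handed the job in. With the rod I hooked the ball lever over the screen, pulled it to its stop, and laid the rod back in the white rack's notches. The hand-in gave no verdict.

**Last checks:**
- **Rod:** it is within about 1 mm of its starting pose (handle near 0.461, 0.258, yaw about 0.15), with its leg down. In the final picture the gripper stands clear of everything.
- **Ball lever:** the top camera, after the pull, put it at about 0.88 rad. The final side fit put the ball at x 0.6265, which gives about 0.85 rad. Both are above the 0.73 limit.
- **Flat lever:** its position is unchanged within 1–2 mm.
- **Time and force:** the clock stood at about 18 s of the allowed 51 s just before the final checks. The highest wrist force I saw was about 7 N.

**Disagreements:** the side and top cameras differed by about 0.015 rad in rod yaw and by up to about 7 mm in y. I took the mean for the rod. The last top-camera check stopped early because the screen was not recognised in that picture, so the final lever readings rest on the side view only.

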